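Put the hole saws back in their holders

ROBOT

A 6-joint arm with a two-finger parallel gripper is mounted at the origin on the work surface. World frame = base frame: x ahead of the robot, y to its left, z up, the work surface at z = 0. Lengths are in m, angles in rad, forces in N, time in s.
With the tool pointing down it reaches from about 0.275 to 0.725 m from the base axis. Payload 15.9 kg.
Tool frame: the origin (TCP) lies midway between the tips of the shut fingers; the grasp point (between the pads) lies 19 mm behind it; z points along the fingers, x is the direction in which the jaws open and shut, and the axes are right-handed (so a half turn about z gives the same grasp; the last joint's range is limited). The gripper opens to 85 mm and grips with 20 to 120 N. Pads are 22 mm wide; open, the fingers measure 114 mm over their backs; the gripper's body (76 mm by 85 mm) begins 54 mm behind the grasp point. The pads swing forward as they close: fully open they stand 13 mm farther back than shut.
Start: joints at [-1.313, 0.213, -0.034, 1.323, 0, 1.571], TCP at [0.127, -0.483, 0.231] pointing down, gripper open.
Joint ranges: [-2.98, 2.98], [-0.74, 1.72], [-1.14, 1.35], [-2.1, 2.04], [-1.57, 1.44], [-3.14, 3.14]. Speed limits (rad/s): [1.89, 1.89, 2.39, 2.57, 3.14, 3.14].

INTERFACE

Orientations are given as a 3x3 rotation matrix whose columns are the frame's x, y, z axes.
In Python, from rig import observe, viewer, bot, finder gives the robot as it stands. The module is installed in compiled form; this text tells all that it offers.
- The arm moves only by the shell command python3 -m inch 'ROWS'. ROWS is JSON, a list of rows, each a list of 3 entries, a list of its own where there are three numbers: the turn, a rotation vector about the tool's x, y, z in rad, then the shift along the tool's x, y, z in m, then the gripper command: -1 is fully open, 1 is shut, values between are in proportion. A call has 1 to 5 rows; each row shifts and turns the pose as measured when the row begins, along the tool's axes as they then stand; what a row does not reach is not made up. A row lasts 1/12 s, in which the tool goes at most 41.7 mm and 7.16 degrees, less where a joint would pass 70% of its speed; a pose out of reach is approached as far as the arm can. A call with a gripper value outside its range is refused whole. The fingers move at their own pace and stop on an object; the grip force is fixed at half the most. Time passes only in rows, so rows that do not move let the fingers close. It gives the time, the measured TCP pose, the force and the opening at its end, in the units of the state.
- observe(): the state, without advancing time (a new reading comes with each control period).
- viewer.get_image(name): name is "side" or "top" or "wrist"; returns a dict with "pixels" (420x560x3 uint8, blue, green, red), "fx", "fy", "cx", "cy" (pixels), "world_from_camera" (4x4, takes a point from camera to world coordinates). Camera axes: x right, y down, z forward; pixel columns grow to the right and rows downward; lengths in m; the calibration is good to about 2 mm. The wrist camera is an equidistant fisheye: a pixel r from the principal point sees the ray r / f radians off the axis. A picture is of the moment at which its call begins. There is no depth.
- bot.close_job(): hands the job in, once; it reports no verdict.
Trained networks look in the newest picture that a camera, given by its name, has taken for a name from the list of things; names that differ only in an ending like _2 or _b are one class to them, and where a whole thing is asked for, a point or a joint stands for the part that bears it (a point fixed in the world has none). Each returns a list of dicts, best first, with "confidence" (0 to 1); they miss things now and then, are a little off and sometimes report something else, mostly with a low value. They report only what shows in the picture. A call takes as long as a camera call.
- finder.boxes_of(name, camera): "extent" ([left, top, right, bottom] as shares, 0 to 1, of the picture: columns of its width, rows of its height, round what is visible of it).
The state is a dict: "time": time; "joint_positions": joint angles; "qvel": joint speeds; "joint_torque": joint torques, N m; "tcp_pos": TCP position; "ee_rot": TCP orientation; "wrist_force": force on the tool from outside, world axes, zero at the start; "wrist_torque": the same for the moment, N m; "gripper_width": finger opening in m.
Only numpy, scipy, OpenCV 4.12 (cv2) and the standard library are available. Lean on these libraries where they do the work, as an engineer would, in place of code of your own. Each camera call takes 0.05 s, during which the arm holds its last target. There are 200 camera calls.

TASK

Put the four painted hole saws away: each one standing upright, shank up, fully down in the pocket of the wooden holder of its own colour. Set them down, do not drop them. Leave the unpainted worn hole saw and the brown plywood plug where they are.

Things in the scene. Friction and masses are not known exactly. Their poses are not given: they have to be found in the camera images.
- saw_yellow: yellow hole saw standing loose, shank up: closed painted steel cup 32 mm in diameter and 36 mm high, teeth down; on top a dark boss 18 mm in diameter (36 to 48 mm up) and a bare steel round shank 10 mm in diameter (48 to 82 mm up, a good grip from above). Origin: centre of the underside (tooth rim); z up along the shank. 56 to 112 g.
- saw_green: green hole saw standing loose, shank up: closed painted steel cup 38 mm in diameter and 36 mm high, teeth down; on top a dark boss 18 mm in diameter (36 to 48 mm up) and a bare steel round shank 10 mm in diameter (48 to 82 mm up, a good grip from above). Origin: centre of the underside (tooth rim); z up along the shank. 84 to 168 g.
- saw_blue: blue hole saw standing loose, shank up: closed painted steel cup 44 mm in diameter and 36 mm high, teeth down; on top a dark boss 18 mm in diameter (36 to 48 mm up) and a bare steel round shank 10 mm in diameter (48 to 82 mm up, a good grip from above). Origin: centre of the underside (tooth rim); z up along the shank. 112 to 224 g.
- saw_red: red hole saw standing loose, shank up: closed painted steel cup 51 mm in diameter and 36 mm high, teeth down; on top a dark boss 18 mm in diameter (36 to 48 mm up) and a bare steel round shank 10 mm in diameter (48 to 82 mm up, a good grip from above). Origin: centre of the underside (tooth rim); z up along the shank. 140 to 280 g.
- block_yellow: yellow holder: fixed brown wooden block 90 x 90 x 20 mm with a round pocket in its middle, 48 mm in diameter and 10 mm deep, its floor painted yellow. Origin: centre of the underside, so the pocket floor is 10 mm and the block's top 20 mm above it; z up.
- block_green: green holder: fixed brown wooden block 90 x 90 x 20 mm with a round pocket in its middle, 54 mm in diameter and 10 mm deep, its floor painted green. Origin: centre of the underside, so the pocket floor is 10 mm and the block's top 20 mm above it; z up.
- block_blue: blue holder: fixed brown wooden block 90 x 90 x 20 mm with a round pocket in its middle, 60 mm in diameter and 10 mm deep, its floor painted blue. Origin: centre of the underside, so the pocket floor is 10 mm and the block's top 20 mm above it; z up.
- block_red: red holder: fixed brown wooden block 90 x 90 x 20 mm with a round pocket in its middle, 67 mm in diameter and 10 mm deep, its floor painted red. Origin: centre of the underside, so the pocket floor is 10 mm and the block's top 20 mm above it; z up.
- saw_bare: worn hole saw without paint, bystander, standing loose, shank up: closed bare grey steel cup 44 mm in diameter and 36 mm high, teeth down; on top a dark boss 18 mm in diameter (36 to 48 mm up) and a bare steel round shank 10 mm in diameter (48 to 82 mm up, a good grip from above). Origin: centre of the underside (tooth rim); z up along the shank. 112 to 224 g.
- plug: dark brown round plywood plug, bystander, lying loose on its face: disc 48 mm in diameter, 18 mm thick, with a black 6 mm dot in the middle. Origin: centre of the underside; z up.

How it is judged:
By the outcome, as a careful person would: the job done as asked, in the order asked, and still so for the second after the job is handed in, with the robot touching nothing.
It also fails if it takes over 104 s, if anything falls off the work surface, if the arm or the gripper's body presses on something with over 40 N, if the wrist force passes 120 N, or if a joint passes its speed limit or range.

## Working session

There is one attempt and no reset: what is moved stays moved. The work goes in short steps, Python scripts to look and compute and a shell command to move; the robot and the scene stay as the last step left them, time stands still between calls to the robot, and variables do not carry over. Pictures are saved under pics/ and viewed, about 12 in all and at most 16, crops included, and the job is handed in when it is done.

```bash
mkdir -p pics
python3 - <<'E'
from rig import observe, viewer, bot, finder
import cv2
s=observe(); print(s)
for n in ("top","side"):
    im=viewer.get_image(n); cv2.imwrite(f"pics/{n}0.png",im["pixels"])
    print(n,im["fx"],im["fy"],im["cx"],im["cy"],im["world_from_camera"])
E
```

```text
{'time': 0.0, 'joint_positions': array([-1.31296146e+00,  2.13363501e-01, -3.50527265e-02,  1.32346105e+00,
       -2.17600208e-05,  1.57084564e+00]), 'qvel': array([-5.91698778e-05,  6.02011302e-04,  2.74981095e-04,  9.97134941e-04,
        4.32312119e-04, -8.11803417e-04]), 'joint_torque': array([-5.23317576e-03, -6.86157990e+01,  4.87118554e+01,  1.74684415e-02,
       -2.89726077e-04,  4.64746620e-06]), 'tcp_pos': array([ 0.12740536, -0.48316374,  0.230815  ]), 'ee_rot': array([[ 2.54939753e-01, -9.66956894e-01, -2.96668883e-04],
       [-9.66956335e-01, -2.54939924e-01,  1.03966736e-03],
       [-1.08094626e-03,  2.18133167e-05, -9.99999416e-01]]), 'wrist_force': array([ 0.17430185,  0.56469378, -0.01605184]), 'wrist_torque': array([-0.01160959, -0.07299089,  0.03049321]), 'gripper_width': 0.08527184187233647}
top 388.5385196951842 388.5385196951842 280.26010274579676 215.5941160665083 [[-0.01401677 -0.98266372  0.18486627  0.35813487]
 [-0.99967585  0.0098421  -0.0234805   0.01462074]
 [ 0.02125396 -0.18513547 -0.98248314  0.86819561]
 [ 0.          0.          0.          1.        ]]
side 510.2365091414507 510.2365091414507 286.2563365692492 212.48210342148505 [[-0.75533686 -0.39965029  0.51937065 -0.08890654]
 [-0.65514226  0.44119164 -0.61330136  0.72719739]
 [ 0.01596408 -0.80351079 -0.5950761   0.73586631]
 [ 0.          0.          0.          1.        ]]
```

View pics/top0.png

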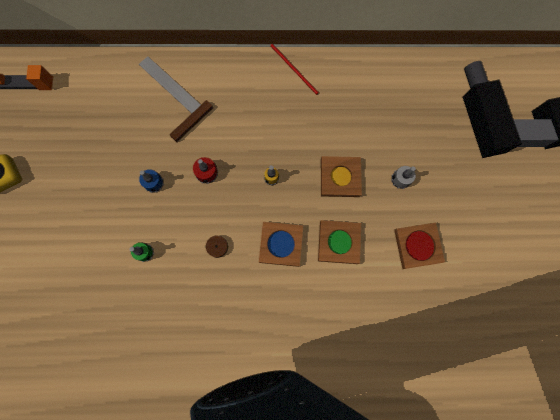

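View pics/side0.png

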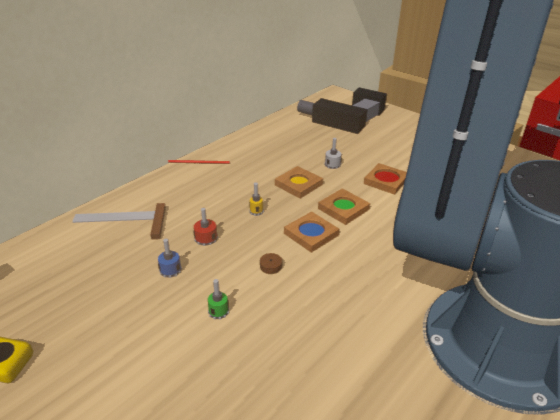

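```bash
cat > h.py <<'E'
from rig import observe, viewer, bot, finder
import numpy as np, cv2
H,W=420,560
def ray(im,u,v):
    T=im["world_from_camera"]; d=T[:3,:3]@np.array([(u-im["cx"])/im["fx"],(v-im["cy"])/im["fy"],1]); return T[:3,3],d
def onz(im,u,v,z):
    o,d=ray(im,u,v); return (o+d*(z-o[2])/d[2])[:2]
def proj(im,p):
    T=im["world_from_camera"]; c=T[:3,:3].T@(np.array(p)-T[:3,3]); return np.array([im["fx"]*c[0]/c[2]+im["cx"],im["fy"]*c[1]/c[2]+im["cy"]])
E
python3 - <<'E'
from h import *
for cam in ("top","side"):
    im=viewer.get_image(cam)
    for n in ["saw_yellow","saw_green","saw_blue","saw_red","block_yellow","block_green","block_blue","block_red","saw_bare","plug"]:
        for b in finder.boxes_of(n,cam)[:2]:
            e=np.array(b["extent"])*[W,H,W,H]
            print(cam,n,round(b["confidence"],2),e.round(0), onz(im,(e[0]+e[2])/2,(e[1]+e[3])/2,0.02).round(3))
E
```

```text
top saw_yellow 0.47 [263. 166. 277. 185.] [0.61  0.016]
top saw_green 0.86 [130. 242. 154. 263.] [0.44  0.295]
top saw_blue 0.55 [137. 166. 165. 190.] [0.606 0.284]
top saw_red 0.86 [195. 159. 220. 186.] [0.619 0.157]
top block_yellow 0.65 [321. 151. 362. 196.] [ 0.613 -0.147]
top block_yellow 0.35 [398. 225. 445. 269.] [ 0.444 -0.316]
top block_green 0.83 [319. 225. 361. 263.] [ 0.454 -0.136]
top block_blue 0.63 [258. 223. 301. 266.] [ 0.454 -0.003]
top block_red 0.79 [395. 222. 445. 269.] [ 0.447 -0.314]
top saw_bare 0.92 [392. 166. 415. 188.] [ 0.604 -0.287]
top plug 0.55 [206. 235. 231. 259.] [0.449 0.131]
side saw_yellow 0.59 [248. 181. 263. 219.] [0.624 0.002]
side saw_green 0.97 [211. 280. 229. 317.] [0.449 0.283]
side saw_blue 0.7 [158. 239. 179. 276.] [0.615 0.275]
side saw_red 0.64 [193. 207. 217. 247.] [0.636 0.156]
side saw_red 0.4 [317. 191. 373. 223.] [ 0.445 -0.122]
side block_yellow 0.83 [275. 169. 324. 197.] [ 0.593 -0.128]
side block_green 0.55 [316. 188. 371. 221.] [ 0.455 -0.128]
side block_blue 0.61 [284. 213. 341. 252.] [0.443 0.006]
side block_red 0.86 [364. 162. 406. 194.] [ 0.443 -0.296]
side block_red 0.26 [209. 281. 229. 318.] [0.448 0.286]
side saw_bare 0.57 [326. 140. 344. 169.] [ 0.615 -0.309]
side plug 0.78 [258. 254. 279. 271.] [0.449 0.147]
```

The top view shows the saws: blue (151,180), red (205,170), yellow (271,176), green (142,252) and bare (404,177). The holders are yellow (341,176), blue (281,244), green (341,242) and red (421,246), and the plug is at (217,246). The side view agrees. Next I'll refine these with colour masks from both cameras.

```bash
cat > fit.py <<'E'
from h import *
from scipy.optimize import least_squares
HUE={"yellow":(20,34),"green":(45,80),"blue":(100,130),"red":(0,8)}
RS={"yellow":.016,"green":.019,"blue":.022,"red":.0255}
RP={"yellow":.024,"green":.027,"blue":.030,"red":.0335}
a=np.linspace(0,2*np.pi,72,endpoint=False)
def circ(im,p,r,z): return np.array([proj(im,[p[0]+r*np.cos(t),p[1]+r*np.sin(t),p[2]+z]) for t in a],np.float32)
def hull_c(pts):
    m=cv2.moments(cv2.convexHull(pts)); return np.array([m["m10"],m["m01"]])/m["m00"]
def model(im,kind,col,p):
    if kind=="saw": return hull_c(np.vstack([circ(im,p,RS[col],0),circ(im,p,RS[col],.036)]))
    A=cv2.convexHull(circ(im,p,RP[col],.01)); B=cv2.convexHull(circ(im,p,RP[col],.02))
    _,q=cv2.intersectConvexConvex(A,B); return hull_c(q)
def mask(im,col,near,rad):
    hsv=cv2.cvtColor(im["pixels"],cv2.COLOR_BGR2HSV); lo,hi=HUE[col]
    smin=190 if col in("yellow",) else 170
    m=cv2.inRange(hsv,(lo,smin,40),(hi,255,255))
    if col=="red": m|=cv2.inRange(hsv,(172,smin,40),(180,255,255))
    k=np.zeros_like(m); cv2.circle(k,tuple(int(round(x)) for x in near),rad,255,-1); return m&k
def meas(im,kind,col,p0,rad=26):
    z=.018 if kind=="saw" else .015
    m=mask(im,col,proj(im,[p0[0],p0[1],z]),rad)
    n,l,st,_=cv2.connectedComponentsWithStats(m); 
    if n<2: return None,0
    keep=[i for i in range(1,n) if st[i,4]>=5]
    if not keep: return None,0
    ys,xs=np.where(np.isin(l,keep))
    pts=np.stack([xs,ys],1).astype(np.float32)
    corners=np.vstack([pts+[dx,dy] for dx in(-.5,.5) for dy in(-.5,.5)]).astype(np.float32)
    return hull_c(corners),len(pts)
def fit(ims,kind,col,p0):
    out=[];M=[]
    for im in ims:
        c,n=meas(im,kind,col,p0); M.append(c)
        if c is None: out.append(None); continue
        r=least_squares(lambda q:model(im,kind,col,[q[0],q[1],0])-c,p0[:2],diff_step=1e-4); out.append((r.x.round(4),n))
    ok=[i for i in range(len(ims)) if M[i] is not None]
    r=least_squares(lambda q:np.hstack([model(ims[i],kind,col,q)-M[i] for i in ok]),[*p0[:2],0],diff_step=1e-4,x_scale=.1) if len(ok)>1 else None
    return out,(r.x.round(4),r.fun.round(2)) if r else None
E
python3 - <<'E'
from fit import *
P={("saw","yellow"):(.615,.012),("saw","green"):(.445,.29),("saw","blue"):(.61,.28),("saw","red"):(.625,.157),
("block","yellow"):(.605,-.14),("block","green"):(.454,-.133),("block","blue"):(.45,0),("block","red"):(.445,-.308)}
ims=[viewer.get_image(c) for c in("top","side")]
vis=[]
for (k,c),p in P.items():
    print(k,c,*fit(ims,k,c,p))
for im in ims:
    M=np.zeros((H,W),np.uint8)
    for (k,c),p in P.items(): M|=mask(im,c,proj(im,[*p,.018]),26)
    v=im["pixels"].copy(); v[M>0]=(255,0,255); vis.append(v[120:330,110:460])
cv2.imwrite("pics/m.png",cv2.resize(np.vstack(vis),None,fx=1.4,fy=1.4,interpolation=0))
E
```

```text
saw yellow [(array([0.6099, 0.014 ]), 93), (array([0.6131, 0.0136]), 107)] (array([0.6104, 0.0146, 0.0014]), array([-0.27, -0.4 ,  0.5 ,  0.13]))
saw green [(array([0.4417, 0.2909]), 56), None] None
saw blue [(array([0.6029, 0.2878]), 186), None] None
saw red [(array([0.6264, 0.1648]), 340), (array([0.6301, 0.1622]), 293)] (array([0.626 , 0.1646, 0.0033]), array([-0.18, -0.27,  0.3 ,  0.11]))
block yellow [(array([ 0.61  , -0.1453]), 294), (array([ 0.6105, -0.1449]), 95)] (array([ 6.103e-01, -1.452e-01, -1.000e-04]), array([-0.06, -0.11,  0.14,  0.02]))
block green [(array([ 0.4592, -0.1356]), 329), None] None
block blue [(array([ 0.456 , -0.0052]), 491), None] None
block red [(array([ 0.4486, -0.3148]), 668), (array([ 0.45  , -0.3155]), 198)] (array([ 0.4488, -0.3142,  0.0011]), array([-0.09, -0.13,  0.19,  0.01]))
```

View pics/m.png

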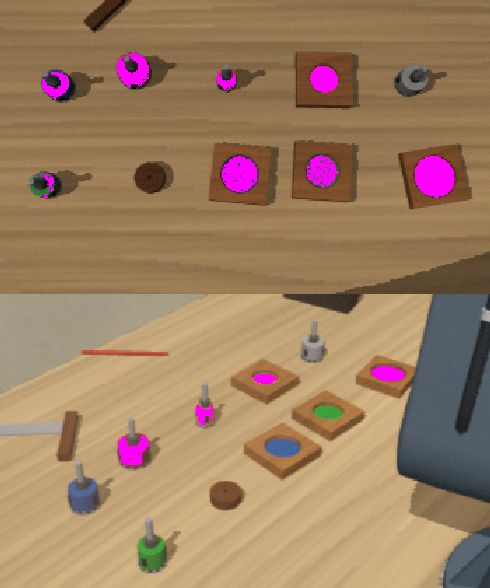

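The masks cover yellow, red and most of the pocket floors, but the green and blue thresholds are too strict. I'll loosen those.

```bash
sed -i 's/smin=190.*/smin={"yellow":175,"green":90,"blue":90,"red":150}[col]/; s/(lo,smin,40)/(lo,smin,25)/' fit.py
cat > P.py <<'E'
P={("saw","yellow"):(.610,.014),("saw","green"):(.443,.29),("saw","blue"):(.604,.285),("saw","red"):(.626,.164),
("block","yellow"):(.610,-.145),("block","green"):(.458,-.135),("block","blue"):(.455,-.003),("block","red"):(.449,-.315)}
E
python3 - <<'E'
from fit import *
from P import P
ims=[viewer.get_image(c) for c in("top","side")]
for (k,c),p in P.items(): print(k,c,*fit(ims,k,c,p))
# plug/bare by boxes
im=ims[0]
print(viewer.get_image("wrist")["world_from_camera"].round(3))
vis=[]
for im in ims:
    M=np.zeros((H,W),np.uint8)
    for (k,c),p in P.items(): M|=mask(im,c,proj(im,[*p,.018]),26)
    v=im["pixels"].copy(); v[M>0]=(255,0,255); vis.append(v[120:330,110:460])
cv2.imwrite("pics/m2.png",cv2.resize(np.vstack(vis),None,fx=1.4,fy=1.4,interpolation=0))
E
```

```text
saw yellow [(array([0.6106, 0.0136]), 102), (array([0.6129, 0.0135]), 128)] (array([0.6111, 0.014 , 0.0008]), array([-0.21, -0.32,  0.4 ,  0.11]))
saw green [(array([0.4416, 0.2967]), 223), (array([0.4425, 0.296 ]), 307)] (array([0.4417, 0.2965, 0.0009]), array([-0.06, -0.09,  0.09,  0.03]))
saw blue [(array([0.6016, 0.2841]), 283), (array([0.613 , 0.2787]), 134)] (array([0.6018, 0.2832, 0.0084]), array([-0.77, -1.13,  1.19,  0.48]))
saw red [(array([0.6264, 0.1643]), 372), (array([0.6289, 0.1625]), 348)] (array([0.6261, 0.1642, 0.0023]), array([-0.12, -0.18,  0.2 ,  0.08]))
block yellow [(array([ 0.6101, -0.145 ]), 293), (array([ 0.6104, -0.1445]), 99)] (array([ 6.104e-01, -1.450e-01, -4.000e-04]), array([-0.05, -0.08,  0.1 ,  0.03]))
block green [(array([ 0.4588, -0.1361]), 430), (array([ 0.4598, -0.1362]), 148)] (array([ 0.4591, -0.1358,  0.0005]), array([-0.1 , -0.14,  0.19,  0.03]))
block blue [(array([ 0.4563, -0.0056]), 539), (array([ 0.4568, -0.006 ]), 227)] (array([ 0.4563, -0.0056,  0.0005]), array([-0.02, -0.03,  0.04,  0.01]))
block red [(array([ 0.4486, -0.3145]), 673), (array([ 0.4501, -0.3156]), 199)] (array([ 0.4487, -0.3138,  0.0014]), array([-0.07, -0.11,  0.16,  0.01]))
[[ 0.256 -0.926 -0.278  0.197]
 [-0.967 -0.245 -0.073 -0.465]
 [-0.001  0.287 -0.958  0.373]
 [ 0.     0.     0.     1.   ]]
```

View pics/m2.png

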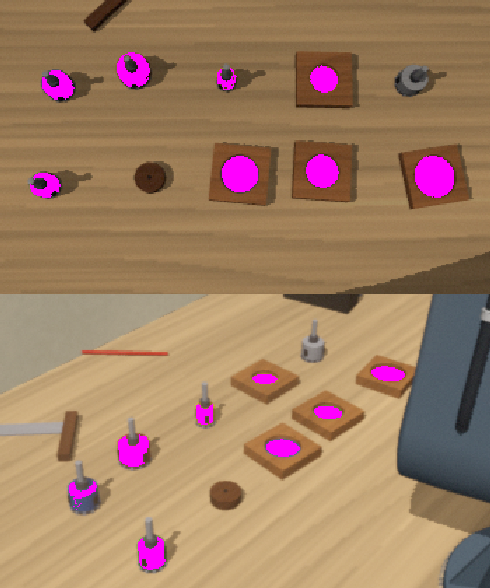

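Both cameras now agree to about 2 mm, except the side mask for blue, which is incomplete, so for blue I'll use the top view. I'll first turn the tool so that its x axis lies along world x, making tool shifts (dx, -dy, -dz), then go towards yellow.

```bash
python3 -m inch '[[[0,0,-0.12],[0,0,0],0],[[0,0,-0.12],[0,0,0],0],[[0,0,-0.12],[0,0,0],0],[[0,0,-0.12],[0,0,0],0],[[0,0,-0.12],[0,0,0],0]]'
python3 -m inch '[[[0,0,-0.12],[0,0,0],0],[[0,0,-0.12],[0,0,0],0],[[0,0,-0.12],[0,0,0],0],[[0,0,-0.12],[0,0,0],0],[[0,0,-0.12],[0,0,0],0]]'
```

```text
time: 1.87
tcp_pos: [0.1275, -0.4835, 0.2313]
ee_rot: [[0.768, -0.64, -0.0], [-0.64, -0.768, 0.0], [-0.0, -0.0, -1.0]]
wrist_force: [0.8, -0.9, 0.3]
gripper_width: 0.0429
time: 2.28
tcp_pos: [0.1275, -0.4835, 0.2313]
ee_rot: [[0.998, -0.069, -0.0], [-0.069, -0.998, -0.0], [0.0, 0.0, -1.0]]
wrist_force: [-0.4, 0.9, 0.5]
gripper_width: 0.0424
```

```bash
python3 -m inch '[[[0,0,-0.069],[0,0,0],0],[[0,0,0],[0.027,-0.028,0],0],[[0,0,0],[0.027,-0.028,0],0],[[0,0,0],[0.027,-0.028,0],0],[[0,0,0],[0.027,-0.028,0],0]]'
python3 -m inch '[[[0,0,0],[0.027,-0.028,0],0],[[0,0,0],[0.027,-0.028,0],0],[[0,0,0],[0.027,-0.028,0],0],[[0,0,0],[0.027,-0.028,0],0],[[0,0,0],[0.027,-0.028,0],0]]'
python3 -m inch '[[[0,0,0],[0.027,-0.028,0],0],[[0,0,0],[0.027,-0.028,0],0],[[0,0,0],[0.027,-0.028,0],0],[[0,0,0],[0.027,-0.028,0],0],[[0,0,0],[0.027,-0.028,0],0]]'
```

```text
time: 2.7
tcp_pos: [0.2332, -0.3711, 0.2301]
ee_rot: [[1.0, 0.004, -0.001], [0.004, -1.0, -0.001], [-0.001, 0.001, -1.0]]
wrist_force: [1.5, -1.1, 0.1]
gripper_width: 0.0424
time: 3.12
tcp_pos: [0.3721, -0.2227, 0.2307]
ee_rot: [[1.0, 0.002, 0.001], [0.002, -1.0, -0.002], [0.001, 0.002, -1.0]]
wrist_force: [0.6, -0.5, 0.4]
gripper_width: 0.0428
time: 3.53
tcp_pos: [0.5122, -0.0729, 0.2316]
ee_rot: [[1.0, 0.003, 0.004], [0.003, -1.0, -0.003], [0.004, 0.003, -1.0]]
wrist_force: [0.8, -1.4, 0.5]
gripper_width: 0.043
```

```bash
python3 -m inch '[[[0,0,0],[0.0245,-0.0215,0.02],0],[[0,0,0],[0.0245,-0.0215,0.02],0],[[0,0,0],[0.0245,-0.0215,0.02],0],[[0,0,0],[0.0245,-0.0215,0.02],0],[[0,0,0],[0,0,0],0]]'
python3 - <<'E'
from h import *
im=viewer.get_image("wrist"); cv2.imwrite("pics/w1.png",im["pixels"])
T=im["world_from_camera"]
def pf(p):
    c=T[:3,:3].T@(np.array(p)-T[:3,3]); t=np.arctan2(np.hypot(c[0],c[1]),c[2]); k=t/np.hypot(c[0],c[1]); return (im["fx"]*c[0]*k+im["cx"],im["fy"]*c[1]*k+im["cy"])
for z in(.036,.048,.082): print(z,np.round(pf([.611,.0138,z]),1),np.round(pf([.616,.0138,z]),1),np.round(pf([.611,.0188,z]),1))
s=observe();print(s["tcp_pos"],s["ee_rot"].round(4))
E
```

```text
time: 3.95
tcp_pos: [0.619, 0.0247, 0.1485]
ee_rot: [[1.0, 0.009, 0.008], [0.009, -1.0, -0.003], [0.008, 0.003, -1.0]]
wrist_force: [0.6, 0.0, 0.0]
gripper_width: 0.0428
0.036 [270.9 218.6] [277.  218.7] [270.9 212.8]
0.048 [270.6 223.5] [276.9 223.5] [270.5 217.4]
0.082 [269.5 239.7] [276.7 239.8] [269.4 233. ]
[0.61791706 0.02327929 0.15018836] [[ 0.9999  0.0086  0.0085]
 [ 0.0086 -1.     -0.0036]
 [ 0.0084  0.0037 -1.    ]]
```

View pics/w1.png

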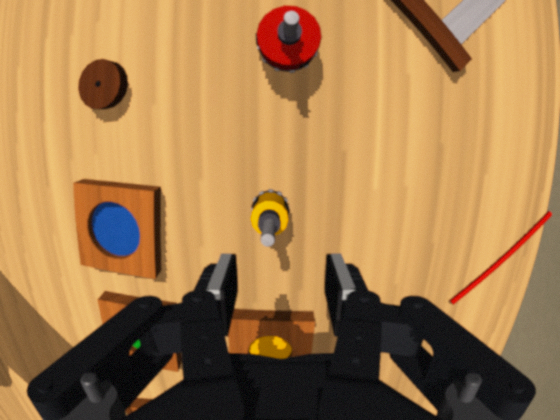

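The wrist view shows yellow's shank tip at about (268,240), where (269.5,239.7) was predicted, so the estimate is good to about 1 mm. I'll correct the tilt and lateral error, then descend.

```bash
python3 -m inch '[[[0.0036,-0.0085,0.0086],[-0.008,0.009,0],0],[[0,0,0],[0,0,0],0],[[0,0,0],[0,0,0.025],0],[[0,0,0],[0,0,0.02],0],[[0,0,0],[0,0,0],0]]'; python3 -m inch '[[[0,0,0],[0,0,0],0]]'
```

```text
time: 4.42
tcp_pos: [0.6086, 0.0096, 0.1085]
ee_rot: [[1.0, -0.004, 0.004], [-0.004, -1.0, -0.0], [0.004, 0.0, -1.0]]
wrist_force: [0.2, 0.1, -0.6]
gripper_width: 0.0426
time: 4.5
tcp_pos: [0.6081, 0.0086, 0.1097]
ee_rot: [[1.0, -0.006, 0.005], [-0.006, -1.0, -0.0], [0.005, 0.0, -1.0]]
wrist_force: [-0.1, -0.2, 1.1]
gripper_width: 0.0429
```

```bash
python3 -m inch '[[[0,-0.005,-0.005],[0.002,-0.005,0],0],[[0,0,0],[0,0,0],0]]'; python3 -m inch '[[[0,0,0],[0,0,0],0]]'
```

```text
time: 4.67
tcp_pos: [0.6103, 0.0125, 0.1127]
ee_rot: [[1.0, -0.002, 0.002], [-0.002, -1.0, -0.0], [0.002, 0.0, -1.0]]
wrist_force: [-0.6, 1.0, 0.3]
gripper_width: 0.0426
time: 4.75
tcp_pos: [0.6109, 0.0124, 0.1141]
ee_rot: [[1.0, -0.002, 0.003], [-0.002, -1.0, -0.0], [0.003, 0.0, -1.0]]
wrist_force: [-0.3, 0.2, 0.3]
gripper_width: 0.0426
```

Zero rows drift up about 1.3 mm each, so I'll compensate for that while descending.

```bash
python3 -m inch '[[[0,0,0],[0,-0.001,0.02],0],[[0,0,0],[0,0,0.02],0],[[0,-0.002,0],[0,0,0.015],0],[[0,0,0],[0,0,0.001],0]]'; python3 -m inch '[[[0,0,0],[0,0,0.001],0]]'
```

```text
time: 5.08
tcp_pos: [0.6148, 0.0137, 0.0617]
ee_rot: [[1.0, -0.002, 0.01], [-0.002, -1.0, 0.0], [0.01, -0.0, -1.0]]
wrist_force: [-1.1, 0.6, -0.8]
gripper_width: 0.0427
time: 5.17
tcp_pos: [0.6151, 0.0138, 0.0613]
ee_rot: [[1.0, -0.002, 0.01], [-0.002, -1.0, 0.0], [0.01, -0.0, -1.0]]
wrist_force: [-0.2, 0.1, -0.0]
gripper_width: 0.0428
```

```bash
python3 -m inch '[[[0,-0.01,0],[-0.0045,0,0.005],0],[[0,0,0],[0,0,0.004],0],[[0,0,0],[0,0,0.001],0]]'; python3 -m inch '[[[0,0,0],[0,0,0.001],0]]'
```

```text
time: 5.42
tcp_pos: [0.6116, 0.0139, 0.0533]
ee_rot: [[1.0, -0.002, 0.003], [-0.002, -1.0, 0.0], [0.003, -0.0, -1.0]]
wrist_force: [-0.2, 0.7, -0.2]
gripper_width: 0.0429
time: 5.5
tcp_pos: [0.6118, 0.0139, 0.0527]
ee_rot: [[1.0, -0.002, 0.003], [-0.002, -1.0, 0.0], [0.003, -0.0, -1.0]]
wrist_force: [-0.3, 0.7, 0.2]
gripper_width: 0.0429
```

```bash
python3 -m inch '[[[0,-0.003,0],[-0.001,0,0.0005],1],[[0,0,0],[0,0,0.0005],1],[[0,0,0],[0,0,0.0005],1],[[0,0,0],[0,0,0.0005],1],[[0,0,0],[0,0,0.0005],1]]'; python3 -m inch '[[[0,0,0],[0,0,0.0005],1],[[0,0,0],[0,0,0.0005],1]]'
```

```text
time: 5.92
tcp_pos: [0.6116, 0.0139, 0.0519]
ee_rot: [[1.0, -0.002, 0.002], [-0.002, -1.0, 0.0], [0.002, -0.0, -1.0]]
wrist_force: [-4.0, 0.7, 8.4]
gripper_width: 0.0082
time: 6.08
tcp_pos: [0.6116, 0.0139, 0.0519]
ee_rot: [[1.0, -0.002, 0.003], [-0.002, -1.0, 0.0], [0.003, -0.0, -1.0]]
wrist_force: [-2.9, 0.1, 7.8]
gripper_width: 0.0082
```

```bash
python3 -m inch '[[[0,0,0],[0,0,-0.01],1],[[0,0,0],[0,0,-0.02],1],[[0,0,0],[0,0,-0.02],1],[[0,0,0],[0,0,-0.01],1],[[0,0,0],[0,0,0],1]]'; python3 -m inch '[[[0,0,0],[0,0.02,0],1],[[0,0,0],[0,0.035,0],1],[[0,0,0],[0,0.035,0],1],[[0,0,0],[0,0.035,0],1],[[0,0,0],[0,0.025,0],1]]';  python3 -m inch '[[[0,0,0],[0,0.00,0],1],[[0,0,0],[0,0,0],1]]'
```

```text
time: 6.5
tcp_pos: [0.6104, 0.0139, 0.116]
ee_rot: [[1.0, -0.002, 0.001], [-0.002, -1.0, 0.0], [0.001, -0.0, -1.0]]
wrist_force: [0.1, -0.9, -0.8]
gripper_width: 0.0084
time: 6.92
tcp_pos: [0.6114, -0.1358, 0.1168]
ee_rot: [[1.0, 0.007, 0.004], [0.007, -1.0, 0.001], [0.004, -0.001, -1.0]]
wrist_force: [0.7, 0.4, -0.6]
gripper_width: 0.0078
time: 7.08
tcp_pos: [0.6107, -0.1412, 0.116]
ee_rot: [[1.0, 0.002, 0.003], [0.002, -1.0, 0.001], [0.003, -0.001, -1.0]]
wrist_force: [0.1, 1.2, -1.6]
gripper_width: 0.0083
```

```bash
python3 -m inch '[[[0,-0.003,0],[0,0.0035,0],1],[[0,0,0],[0,0,0],1]]'
python3 - <<'E'
from fit import *
ims=[viewer.get_image(c) for c in("top","side")]
s=observe(); t=s["tcp_pos"]; print(t, proj(ims[1],[t[0],t[1],t[2]-.03]))
v=ims[1]["pixels"]; w=viewer.get_image("wrist")["pixels"]
a=cv2.resize(v[90:230,210:390],(540,420),interpolation=cv2.INTER_CUBIC); cv2.imwrite("pics/y1.png",a)
E
```

```text
time: 7.25
tcp_pos: [0.6103, -0.1445, 0.1155]
ee_rot: [[1.0, 0.001, -0.001], [0.001, -1.0, 0.001], [-0.001, -0.001, -1.0]]
wrist_force: [0.3, 0.1, -0.4]
gripper_width: 0.0078
[ 0.61047905 -0.14376593  0.11555747] [298.94944777 156.37249483]
```

View pics/y1.png

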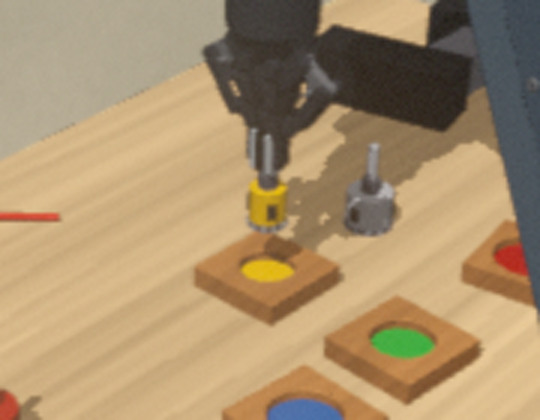

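The yellow saw hangs upright directly above its pocket. I'll lower it now.

```bash
python3 -m inch '[[[0,0,0],[0,0.001,0.015],1],[[0,0,0],[-0.001,0,0.015],1],[[0,-0.003,0],[-0.001,0,0.012],1],[[0,-0.003,0],[0,0,0.003],1]]'; python3 -m inch '[[[0,0,0],[0,0,0],1]]'
```

```text
time: 7.73
tcp_pos: [0.6099, -0.1419, 0.0707]
ee_rot: [[1.0, 0.006, -0.004], [0.006, -1.0, 0.001], [-0.004, -0.001, -1.0]]
wrist_force: [-0.6, -0.1, -1.3]
gripper_width: 0.0082
time: 7.82
tcp_pos: [0.6095, -0.1413, 0.0699]
ee_rot: [[1.0, 0.007, -0.005], [0.007, -1.0, 0.001], [-0.005, -0.001, -1.0]]
wrist_force: [0.4, 0.3, -0.5]
gripper_width: 0.0084
```

```bash
python3 -m inch '[[[0,0.005,0.007],[0.001,0.004,0],1],[[0,0,0],[0,0,0.003],1],[[0,0,0],[0,0,0.002],1]]'; python3 -m inch '[[[0,0,0],[0,0,0.001],1],[[0,0,0],[0,0,0.001],1]]'
```

```text
time: 8.07
tcp_pos: [0.6115, -0.1453, 0.066]
ee_rot: [[1.0, 0.0, 0.002], [0.0, -1.0, 0.001], [0.002, -0.001, -1.0]]
wrist_force: [-0.1, 0.2, -2.1]
gripper_width: 0.008
time: 8.23
tcp_pos: [0.612, -0.1455, 0.0644]
ee_rot: [[1.0, -0.0, 0.003], [-0.0, -1.0, 0.0], [0.003, -0.0, -1.0]]
wrist_force: [-0.1, -0.3, -1.3]
gripper_width: 0.0083
```

```bash
python3 -m inch '[[[0,-0.003,0],[0,0,0.001],1],[[0,0,0],[0,0,0.001],1]]'; python3 -m inch '[[[0,0,0],[0,0,0.001],1]]';python3 -m inch '[[[0,0,0],[0,0,0.0005],1]]'
```

```text
time: 8.4
tcp_pos: [0.6122, -0.1457, 0.0627]
ee_rot: [[1.0, -0.0, 0.0], [-0.0, -1.0, 0.0], [0.0, -0.0, -1.0]]
wrist_force: [-0.5, 0.5, -0.8]
gripper_width: 0.0079
time: 8.48
tcp_pos: [0.6123, -0.1458, 0.0619]
ee_rot: [[1.0, -0.0, 0.0], [-0.0, -1.0, 0.0], [0.0, -0.0, -1.0]]
wrist_force: [-5.6, 0.4, 20.5]
gripper_width: 0.0082
time: 8.57
tcp_pos: [0.6124, -0.1458, 0.0619]
ee_rot: [[1.0, -0.0, 0.001], [-0.0, -1.0, -0.0], [0.001, 0.0, -1.0]]
wrist_force: [-5.1, 0.1, 12.4]
gripper_width: 0.0084
```

Contact came at z=0.062, as predicted. I'll release, rise, and go to green.

```bash
python3 -m inch '[[[0,0,0],[0,0,0],0],[[0,0,0],[0,0,0],0],[[0,0,0],[0,0,0],0],[[0,0,0],[0,0,-0.01],0],[[0,0,0],[0,0,-0.025],0]]'
python3 -m inch '[[[0,0,0],[0,0,-0.025],0],[[0,0,0],[0,0,-0.02],0],[[0,0,0],[-0.014,-0.036,0],0],[[0,0,0],[-0.014,-0.036,0],0],[[0,0,0],[-0.014,-0.036,0],0]]'
python3 -m inch '[[[0,0,0],[-0.014,-0.036,0],0],[[0,0,0],[-0.014,-0.036,0],0],[[0,0,0],[-0.014,-0.036,0],0],[[0,0,0],[-0.014,-0.036,0],0],[[0,0,0],[-0.014,-0.036,0],0]]'
```

```text
time: 8.98
tcp_pos: [0.61, -0.1452, 0.0941]
ee_rot: [[1.0, -0.0, -0.005], [-0.0, -1.0, 0.001], [-0.005, -0.001, -1.0]]
wrist_force: [0.7, 0.2, -0.6]
gripper_width: 0.0426
time: 9.4
tcp_pos: [0.5718, -0.0408, 0.1494]
ee_rot: [[1.0, -0.008, 0.004], [-0.008, -1.0, -0.001], [0.005, 0.001, -1.0]]
wrist_force: [1.6, -0.1, 0.5]
gripper_width: 0.0429
time: 9.82
tcp_pos: [0.5, 0.1469, 0.1538]
ee_rot: [[1.0, -0.011, 0.01], [-0.011, -1.0, -0.0], [0.01, 0.0, -1.0]]
wrist_force: [1.7, 0.8, 0.3]
gripper_width: 0.0428
```

Run:
```python
from fit import *
ims=[viewer.get_image(c) for c in("top","side")]
s=observe(); t=s["tcp_pos"]; print(t)
for k,c,p in(("saw","yellow",(.6105,-.145)),):
    for im in ims: print([ (x.round(1) if x is not None else x) for x in meas(im,k,c,p,22)[:1]], model(im,k,c,[.6115,-.1455,.01]).round(1), model(im,k,c,[.6115,-.1455,.02]).round(1))
a=np.hstack([cv2.resize(im["pixels"][y:y+100,x:x+90],(378,420)) for im,(y,x) in zip(ims,[(130,300),(110,255)])]); cv2.imwrite("pics/y2.png",a)
```

```text
[0.49911799 0.14976812 0.15388557]
[array([340.8, 175.4])] [341.9 173.3] [342.7 172. ]
[array([299., 175.])] [298.4 175.3] [298.5 172. ]
```

View pics/y2.png

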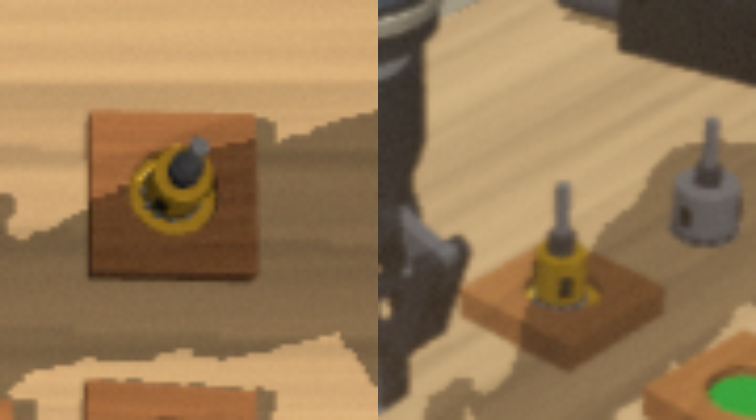

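The yellow saw is seated upright in its pocket (side crop, around (560,280)). Next is green.

```bash
python3 -m inch '[[[0,-0.01,-0.011],[-0.014,-0.035,0.005],0],[[0,0,0],[-0.014,-0.035,0.01],0],[[0,0,0],[-0.014,-0.035,0.01],0],[[0,0,0],[-0.008,-0.03,0.01],0],[[0,0,0],[0,0,0],0]]'
python3 -m inch '[[[0,0,0],[0,0,0],0],[[0,0,0],[0,0,0],0]]'
```

```text
time: 10.33
tcp_pos: [0.4491, 0.2889, 0.1222]
ee_rot: [[1.0, 0.004, 0.005], [0.004, -1.0, 0.003], [0.005, -0.003, -1.0]]
wrist_force: [0.3, 0.1, -0.4]
gripper_width: 0.0428
time: 10.5
tcp_pos: [0.4489, 0.2898, 0.1228]
ee_rot: [[1.0, 0.007, 0.006], [0.007, -1.0, 0.002], [0.006, -0.002, -1.0]]
wrist_force: [0.1, -0.8, -0.4]
gripper_width: 0.0429
```

```bash
python3 -m inch '[[[-0.002,-0.006,0.007],[-0.007,-0.0067,0],0],[[0,0,0],[0,0,0.01],0],[[0,0,0],[0,0,0.01],0],[[0,0,0],[0,0,0],0]]'
python3 -m inch '[[[0,0,0],[0,0,0],0]]'
```

```text
time: 10.83
tcp_pos: [0.4433, 0.2948, 0.1028]
ee_rot: [[1.0, -0.005, 0.001], [-0.005, -1.0, 0.001], [0.001, -0.001, -1.0]]
wrist_force: [-0.7, -0.0, 0.1]
gripper_width: 0.0427
time: 10.92
tcp_pos: [0.4433, 0.2942, 0.1022]
ee_rot: [[1.0, -0.006, 0.001], [-0.006, -1.0, 0.001], [0.001, -0.001, -1.0]]
wrist_force: [-0.5, 0.3, 0.5]
gripper_width: 0.0427
```

```bash
python3 -m inch '[[[0,0,-0.006],[-0.001,-0.002,0.01],0],[[0,0,0],[0,0,0.015],0],[[0,0,0],[0,0,0.015],0],[[0,0,0],[0,0,0.005],0],[[0,0,0],[0,0,0],0]]'
python3 -m inch '[[[0,0,0],[0,0,0],0]]'
```

```text
time: 11.33
tcp_pos: [0.4428, 0.2954, 0.0539]
ee_rot: [[1.0, -0.001, 0.001], [-0.001, -1.0, 0.001], [0.001, -0.001, -1.0]]
wrist_force: [-0.4, -0.1, 0.9]
gripper_width: 0.0432
time: 11.42
tcp_pos: [0.4426, 0.2952, 0.0536]
ee_rot: [[1.0, -0.0, 0.0], [-0.0, -1.0, 0.001], [0.0, -0.001, -1.0]]
wrist_force: [-0.5, -0.1, -0.1]
gripper_width: 0.0426
```

```bash
python3 -m inch '[[[0,0,0],[-0.0005,-0.001,-0.001],1],[[0,0,0],[0,0,0],1],[[0,0,0],[0,0,0],1],[[0,0,0],[0,0,0],1],[[0,0,0],[0,0,0],1]]'
python3 -m inch '[[[0,0,0],[0,0,0],1],[[0,0,0],[0,0,0],1]]'
```

```text
time: 11.83
tcp_pos: [0.4432, 0.2971, 0.057]
ee_rot: [[1.0, -0.0, 0.003], [-0.0, -1.0, 0.002], [0.003, -0.002, -1.0]]
wrist_force: [0.3, -0.0, -1.5]
gripper_width: 0.0075
time: 12.0
tcp_pos: [0.4433, 0.2972, 0.0574]
ee_rot: [[1.0, -0.0, 0.003], [-0.0, -1.0, 0.003], [0.003, -0.003, -1.0]]
wrist_force: [0.3, -0.5, 0.8]
gripper_width: 0.0079
```

```bash
python3 -m inch '[[[0,0,0],[0,0,-0.01],1],[[0,0,0],[0,0,-0.02],1],[[0,0,0],[0,0,-0.02],1],[[0,-0.003,0],[0,0,-0.015],1],[[0,0,0],[0,0.02,0],1]]'
python3 -m inch '[[[0,0,0],[0.0013,0.035,0],1],[[0,0,0],[0.0013,0.035,0],1],[[0,0,0],[0.0013,0.035,0],1],[[0,0,0],[0.0013,0.035,0],1],[[0,0,0],[0.0013,0.035,0],1]]'
python3 -m inch '[[[0,0,0],[0.0013,0.035,0],1],[[0,0,0],[0.0013,0.035,0],1],[[0,0,0],[0.0013,0.035,0],1],[[0,0,0],[0.0013,0.035,0],1],[[0,0,0],[0.0013,0.02,0],1]]'
```

```text
time: 12.42
tcp_pos: [0.4423, 0.2782, 0.1268]
ee_rot: [[1.0, 0.002, -0.001], [0.002, -1.0, 0.002], [-0.001, -0.002, -1.0]]
wrist_force: [0.7, 0.3, -0.5]
gripper_width: 0.0077
time: 12.83
tcp_pos: [0.4502, 0.1009, 0.1316]
ee_rot: [[1.0, 0.009, 0.005], [0.009, -1.0, 0.005], [0.005, -0.005, -1.0]]
wrist_force: [0.9, 0.7, -0.7]
gripper_width: 0.0074
time: 13.25
tcp_pos: [0.4574, -0.0687, 0.1356]
ee_rot: [[1.0, 0.009, 0.01], [0.009, -1.0, 0.005], [0.01, -0.005, -1.0]]
wrist_force: [0.8, 1.3, -0.7]
gripper_width: 0.0078
```

```bash
python3 -m inch '[[[-0.005,-0.01,0.009],[0,0.025,0.005],1],[[0,0,0],[0,0.025,0.01],1],[[0,0,0],[0,0.012,0.005],1],[[0,0,0],[0,0,0],1],[[0,0,0],[0,0,0],1]]'
```

```text
time: 13.67
tcp_pos: [0.4579, -0.139, 0.1191]
ee_rot: [[1.0, -0.008, 0.003], [-0.008, -1.0, -0.002], [0.003, 0.002, -1.0]]
wrist_force: [-0.1, 0.6, -1.0]
gripper_width: 0.0078
```

```bash
python3 -m inch '[[[0.002,-0.003,-0.008],[0.001,-0.003,0.012],1],[[0,0,0],[0,0,0.015],1],[[0,0,0],[0,0,0.012],1],[[0,0,0],[0,0,0.003],1],[[0,0,0],[0,0,0],1]]'
```

```text
time: 14.08
tcp_pos: [0.4603, -0.1317, 0.0761]
ee_rot: [[1.0, 0.006, 0.003], [0.006, -1.0, 0.0], [0.003, -0.0, -1.0]]
wrist_force: [-0.1, 0.7, -0.9]
gripper_width: 0.008
```

Run:
```python
from fit import *
ims=[viewer.get_image(c) for c in("top","side")]
s=observe(); t=s["tcp_pos"]; print(t)
a=np.hstack([cv2.resize(im["pixels"][y:y+100,x:x+90],(378,420)) for im,(y,x) in zip(ims,[(190,300),(130,300)])]); cv2.imwrite("pics/g1.png",a)
```

```text
[ 0.46066137 -0.13210999  0.0769203 ]
```

View pics/g1.png

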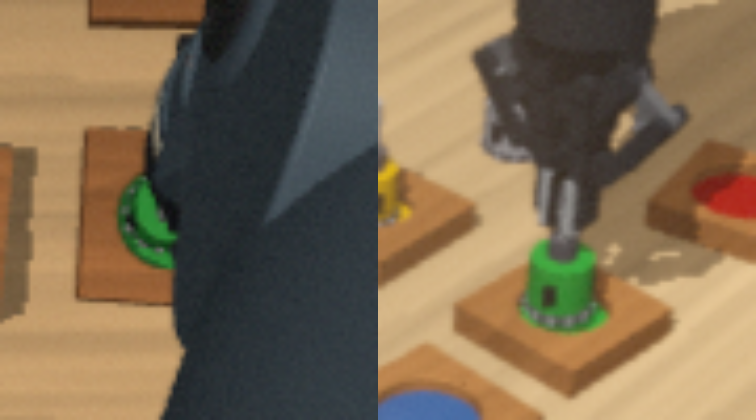

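The green saw is upright over its pocket and needs to go about 4 mm in -y. I'll correct that and lower it.

```bash
python3 -m inch '[[[0,-0.003,0.005],[-0.0015,0.003,0],1],[[0,0,0],[0,0,0.002],1],[[0,0,0],[0,0,0.002],1],[[0,0,0],[0,0,0.002],1]]'; python3 -m inch '[[[0,0,0],[0,0,0.001],1]]'
```

```text
time: 14.52
tcp_pos: [0.4605, -0.1352, 0.0727]
ee_rot: [[1.0, 0.001, 0.003], [0.001, -1.0, -0.001], [0.003, 0.001, -1.0]]
wrist_force: [-0.6, -1.0, -0.6]
gripper_width: 0.0082
time: 14.6
tcp_pos: [0.4606, -0.1353, 0.0716]
ee_rot: [[1.0, 0.001, 0.004], [0.001, -1.0, -0.001], [0.004, 0.001, -1.0]]
wrist_force: [-0.7, -1.3, -1.2]
gripper_width: 0.0077
```

```bash
python3 -m inch '[[[0,-0.003,0],[-0.001,0,0.002],1],[[0,0,0],[0,0,0.001],1],[[0,0,0],[0,0,0.001],1]]'; for i in 1; do python3 -m inch '[[[0,0,0],[0,0,0.001],1]]'; done;  python3 -m inch '[[[0,0,0],[0,0,0.001],1]]'
```

```text
time: 14.85
tcp_pos: [0.4596, -0.1354, 0.0672]
ee_rot: [[1.0, 0.001, 0.0], [0.001, -1.0, -0.001], [0.0, 0.001, -1.0]]
wrist_force: [-0.7, 0.6, -1.2]
gripper_width: 0.0079
time: 14.93
tcp_pos: [0.4595, -0.1354, 0.0661]
ee_rot: [[1.0, 0.001, 0.0], [0.001, -1.0, -0.001], [0.0, 0.001, -1.0]]
wrist_force: [0.7, -0.3, -0.8]
gripper_width: 0.0077
time: 15.02
tcp_pos: [0.4598, -0.1356, 0.0656]
ee_rot: [[1.0, 0.001, 0.001], [0.001, -1.0, -0.001], [0.001, 0.001, -1.0]]
wrist_force: [-8.5, 0.7, 32.8]
gripper_width: 0.008
```

```bash
python3 -m inch '[[[0,0,0],[0,0,-0.0005],0],[[0,0,0],[0,0,0],0],[[0,0,0],[0,0,0],0],[[0,0,0],[0,0,-0.01],0],[[0,0,0],[0,0,-0.025],0]]'
python3 -m inch '[[[0,0,0],[0,0,-0.025],0],[[0,0,0],[0,0,-0.015],0],[[0,0,0],[0.0125,-0.037,0],0],[[0,0,0],[0.0125,-0.037,0],0],[[0,0,0],[0.0125,-0.037,0],0]]'
python3 -m inch '[[[0,0,0],[0.0125,-0.037,0],0],[[0,0,0],[0.0125,-0.037,0],0],[[0,0,0],[0.0125,-0.037,0],0],[[0,0,0],[0.0125,-0.037,0],0],[[0,0,0],[0.0125,-0.037,0],0]]'
```

```text
time: 15.43
tcp_pos: [0.4576, -0.135, 0.099]
ee_rot: [[1.0, 0.001, -0.004], [0.001, -1.0, 0.0], [-0.004, -0.0, -1.0]]
wrist_force: [0.0, -0.1, -1.3]
gripper_width: 0.0427
time: 15.85
tcp_pos: [0.4969, -0.0273, 0.1491]
ee_rot: [[1.0, -0.01, 0.003], [-0.01, -1.0, -0.003], [0.003, 0.003, -1.0]]
wrist_force: [1.3, -1.2, -0.2]
gripper_width: 0.0427
time: 16.27
tcp_pos: [0.5633, 0.1664, 0.1541]
ee_rot: [[1.0, -0.012, 0.007], [-0.012, -1.0, -0.002], [0.007, 0.002, -1.0]]
wrist_force: [0.2, -1.0, -0.2]
gripper_width: 0.0428
```

```bash
python3 -m inch '[[[0.002,-0.007,-0.01],[0.012,-0.036,0.01],0],[[0,0,0],[0.012,-0.036,0.01],0],[[0,0,0],[0.01,-0.03,0.01],0],[[0,0,0],[0,0,0.005],0],[[0,0,0],[0,0,0],0]]'
python3 -m inch '[[[0,0,0],[0,0,0],0]]'
python3 - <<'E'
from h import *
im=viewer.get_image("wrist"); cv2.imwrite("pics/w2.png",im["pixels"])
T=im["world_from_camera"]
def pf(p):
    c=T[:3,:3].T@(np.array(p)-T[:3,3]); t=np.arctan2(np.hypot(c[0],c[1]),c[2]); k=t/np.hypot(c[0],c[1]); return (im["fx"]*c[0]*k+im["cx"],im["fy"]*c[1]*k+im["cy"])
for z in(.036,.048,.082): print(z,np.round(pf([.602,.284,z]),1),np.round(pf([.607,.284,z]),1),np.round(pf([.602,.289,z]),1))
s=observe();print(s["tcp_pos"],s["ee_rot"].round(4))
E
```

```text
time: 16.68
tcp_pos: [0.5997, 0.2823, 0.1205]
ee_rot: [[1.0, 0.005, 0.003], [0.005, -1.0, 0.002], [0.003, -0.002, -1.0]]
wrist_force: [-0.5, -1.0, -0.4]
gripper_width: 0.0428
time: 16.77
tcp_pos: [0.5994, 0.2825, 0.1206]
ee_rot: [[1.0, 0.006, 0.002], [0.006, -1.0, 0.002], [0.002, -0.002, -1.0]]
wrist_force: [0.5, 0.4, 0.1]
gripper_width: 0.0429
0.036 [285.2 215.2] [292.  215.2] [285.2 208.6]
0.048 [285.4 220.4] [292.6 220.4] [285.5 213.5]
0.082 [286.3 238.4] [294.7 238.5] [286.4 230.6]
[0.59944695 0.28206768 0.12085258] [[ 1.      0.0056  0.0025]
 [ 0.0056 -1.      0.0019]
 [ 0.0025 -0.0019 -1.    ]]
```

View pics/w2.png

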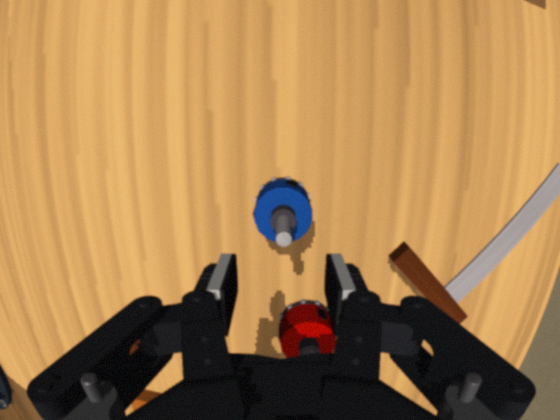

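The blue shank tip is at about (284,239), so blue is at roughly (0.6007, 0.2836). I'll descend there.

```bash
python3 -m inch '[[[-0.002,-0.003,0.005],[0.001,-0.0015,0.01],0],[[0,0,0],[0,0,0.015],0],[[0,0,0],[0,0,0.01],0],[[0,0,0],[0,0,0],0]]'
python3 -m inch '[[[0,0,0],[0,0,0],0]]'
```

```text
time: 17.15
tcp_pos: [0.6015, 0.2802, 0.0869]
ee_rot: [[1.0, -0.005, 0.002], [-0.005, -1.0, 0.001], [0.002, -0.001, -1.0]]
wrist_force: [-0.3, 0.5, -0.3]
gripper_width: 0.0425
time: 17.23
tcp_pos: [0.6014, 0.2794, 0.0868]
ee_rot: [[1.0, -0.006, 0.002], [-0.006, -1.0, 0.0], [0.002, -0.0, -1.0]]
wrist_force: [-0.2, -0.3, 1.6]
gripper_width: 0.0428
```

```bash
python3 -m inch '[[[0,-0.002,-0.005],[-0.001,-0.004,0.003],0],[[0,0,0],[0,0,0.012],0],[[0,0,0],[0,0,0.01],0],[[0,0,0],[0,0,0.004],0],[[0,0,0],[0,0,0.001],0]]'
python3 -m inch '[[[0,0,0],[0,0,0.001],0]]'
```

```text
time: 17.65
tcp_pos: [0.6014, 0.2836, 0.0579]
ee_rot: [[1.0, -0.001, 0.002], [-0.001, -1.0, 0.002], [0.002, -0.002, -1.0]]
wrist_force: [-0.6, -0.9, -0.0]
gripper_width: 0.0427
time: 17.73
tcp_pos: [0.6014, 0.2837, 0.0569]
ee_rot: [[1.0, -0.001, 0.002], [-0.001, -1.0, 0.002], [0.002, -0.002, -1.0]]
wrist_force: [0.8, -0.3, 0.6]
gripper_width: 0.0426
```

```bash
python3 -m inch '[[[-0.002,-0.002,0],[-0.0005,0,0.002],1],[[0,0,0],[0,0,0.001],1],[[0,0,0],[0,0,0.001],1],[[0,0,0],[0,0,0.0005],1],[[0,0,0],[0,0,0.0005],1]]'
python3 -m inch '[[[0,0,0],[0,0,0.0005],1],[[0,0,0],[0,0,0.0005],1]]'
```

```text
time: 18.15
tcp_pos: [0.6015, 0.2841, 0.0539]
ee_rot: [[1.0, -0.001, 0.002], [-0.001, -1.0, 0.001], [0.002, -0.001, -1.0]]
wrist_force: [-1.5, -1.6, 2.4]
gripper_width: 0.0078
time: 18.32
tcp_pos: [0.6014, 0.2841, 0.0538]
ee_rot: [[1.0, -0.001, 0.002], [-0.001, -1.0, 0.001], [0.002, -0.001, -1.0]]
wrist_force: [-3.8, -2.8, 6.9]
gripper_width: 0.0081
```

```bash
python3 -m inch '[[[0,0,0],[0,0,-0.01],1],[[0,0,0],[0,0,-0.02],1],[[0,0,0],[0,0,-0.025],1],[[0,-0.002,0],[0,0,-0.018],1],[[0,0,0],[-0.01,0.02,0],1]]'
python3 -m inch '[[[0,0,0],[-0.0165,0.033,0],1],[[0,0,0],[-0.0165,0.033,0],1],[[0,0,0],[-0.0165,0.033,0],1],[[0,0,0],[-0.0165,0.033,0],1],[[0,0,0],[-0.0165,0.033,0],1]]'
python3 -m inch '[[[0,0,0],[-0.0165,0.033,0],1],[[0,0,0],[-0.0165,0.033,0],1],[[0,0,0],[-0.01,0.02,0],1],[[0,0,0],[0,0,0],1],[[0,0,0],[0,0,0],1]]'
```

```text
time: 18.73
tcp_pos: [0.5912, 0.2658, 0.1307]
ee_rot: [[1.0, 0.001, -0.001], [0.001, -1.0, 0.001], [-0.001, -0.001, -1.0]]
wrist_force: [3.0, 0.7, -0.3]
gripper_width: 0.0082
time: 19.15
tcp_pos: [0.5084, 0.099, 0.1345]
ee_rot: [[1.0, 0.006, 0.007], [0.006, -1.0, 0.004], [0.007, -0.003, -1.0]]
wrist_force: [1.0, -0.4, -0.4]
gripper_width: 0.0079
time: 19.57
tcp_pos: [0.4608, 0.004, 0.1379]
ee_rot: [[1.0, 0.001, 0.011], [0.001, -1.0, 0.002], [0.011, -0.002, -1.0]]
wrist_force: [0.3, 0.4, -1.8]
gripper_width: 0.0077
```

```bash
python3 -m inch '[[[-0.002,-0.011,0],[-0.0045,0.0095,0.01],1],[[0,0,0],[0,0,0.018],1],[[0,0,0],[0,0,0.018],1],[[0,0,0],[0,0,0.012],1],[[0,0,0],[0,0,0],1]]'
python3 -m inch '[[[0,0,0],[0,0,0],1]]'
```

```text
time: 19.98
tcp_pos: [0.4588, -0.005, 0.0777]
ee_rot: [[1.0, 0.005, 0.002], [0.005, -1.0, -0.0], [0.002, 0.0, -1.0]]
wrist_force: [-0.2, 0.3, -1.4]
gripper_width: 0.0082
time: 20.07
tcp_pos: [0.4587, -0.0047, 0.0772]
ee_rot: [[1.0, 0.006, 0.0], [0.006, -1.0, -0.0], [0.0, 0.0, -1.0]]
wrist_force: [-0.5, 0.6, -1.8]
gripper_width: 0.0074
```

```bash
python3 -m inch '[[[0,0,0.005],[-0.0025,0.001,0.001],1],[[0,0,0],[0,0,0.003],1],[[0,0,0],[0,0,0.003],1],[[0,0,0],[0,0,0.002],1]]'; python3 -m inch '[[[0,0,0],[0,0,0.001],1]]'
```

```text
time: 20.4
tcp_pos: [0.4574, -0.0052, 0.0691]
ee_rot: [[1.0, 0.002, 0.002], [0.002, -1.0, -0.0], [0.002, 0.0, -1.0]]
wrist_force: [0.0, -1.0, -2.5]
gripper_width: 0.0077
time: 20.48
tcp_pos: [0.4576, -0.0051, 0.0681]
ee_rot: [[1.0, 0.002, 0.002], [0.002, -1.0, -0.0], [0.002, 0.0, -1.0]]
wrist_force: [-0.3, -0.8, -1.4]
gripper_width: 0.0076
```

Run:
```python
from fit import *
ims=[viewer.get_image(c) for c in("top","side")]
s=observe(); print(s["tcp_pos"])
a=np.hstack([cv2.resize(im["pixels"][y:y+100,x:x+90],(378,420)) for im,(y,x) in zip(ims,[(190,240),(155,265)])]); cv2.imwrite("pics/b1.png",a)
```

```text
[ 0.4574654  -0.00516287  0.06805761]
```

View pics/b1.png

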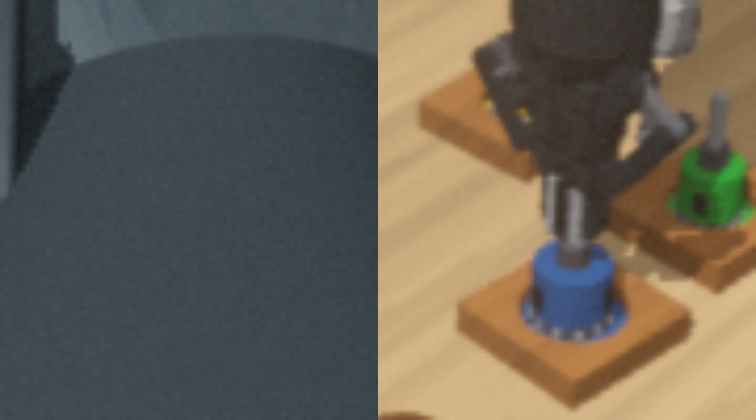

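The blue saw is centred just above its pocket floor, and green is seated behind it. I'll bring blue down to contact.

```bash
python3 -m inch '[[[0,-0.002,0],[-0.0007,0,0.001],1],[[0,0,0],[0,0,0.001],1],[[0,0,0],[0,0,0.001],1]]'; python3 -m inch '[[[0,0,0],[0,0,0.0008],1]]';  python3 -m inch '[[[0,0,0],[0,0,0.0005],1]]'
```

```text
time: 20.83
tcp_pos: [0.4571, -0.0052, 0.0654]
ee_rot: [[1.0, 0.002, 0.0], [0.002, -1.0, -0.0], [0.0, 0.0, -1.0]]
wrist_force: [0.2, 0.3, -2.1]
gripper_width: 0.0082
time: 20.92
tcp_pos: [0.4571, -0.0052, 0.0645]
ee_rot: [[1.0, 0.002, 0.0], [0.002, -1.0, -0.0], [0.0, 0.0, -1.0]]
wrist_force: [-0.3, 0.7, -1.6]
gripper_width: 0.008
time: 21.0
tcp_pos: [0.4571, -0.0052, 0.0639]
ee_rot: [[1.0, 0.002, 0.0], [0.002, -1.0, -0.0], [0.0, 0.0, -1.0]]
wrist_force: [0.2, -0.4, -1.1]
gripper_width: 0.008
```

```bash
python3 -m inch '[[[0,0,0],[0,0,0.0005],1]]';  python3 -m inch '[[[0,0,0],[0,0,0.0003],1]]'
```

```text
time: 21.08
tcp_pos: [0.4573, -0.0052, 0.0637]
ee_rot: [[1.0, 0.002, 0.001], [0.002, -1.0, -0.0], [0.001, 0.0, -1.0]]
wrist_force: [-6.1, 0.2, 18.7]
gripper_width: 0.008
time: 21.17
tcp_pos: [0.4573, -0.0052, 0.0638]
ee_rot: [[1.0, 0.002, 0.001], [0.002, -1.0, -0.0], [0.001, 0.0, -1.0]]
wrist_force: [-4.1, 0.4, 9.1]
gripper_width: 0.0078
```

Contact. I'll release and go to red.

```bash
python3 -m inch '[[[0,0,0],[0,0,0],0],[[0,0,0],[0,0,0],0],[[0,0,0],[0,0,0],0],[[0,0,0],[0,0,-0.01],0],[[0,0,0],[0,0,-0.025],0]]'
python3 -m inch '[[[0,0,0],[0,0,-0.025],0],[[0,0,0],[0,0,-0.015],0],[[0,0,0],[0.024,-0.024,0],0],[[0,0,0],[0.024,-0.024,0],0],[[0,0,0],[0.024,-0.024,0],0]]'
python3 -m inch '[[[0,0,0],[0.024,-0.024,0],0],[[0,0,0],[0.024,-0.024,0],0],[[0,0,0],[0.024,-0.024,0],0],[[0,0,0],[0.016,-0.016,0],0],[[0,0,0],[0,0,0],0]]'
```

```text
time: 21.58
tcp_pos: [0.455, -0.0052, 0.0962]
ee_rot: [[1.0, 0.002, -0.004], [0.002, -1.0, -0.0], [-0.004, 0.0, -1.0]]
wrist_force: [-0.5, -0.5, 0.6]
gripper_width: 0.043
time: 22.0
tcp_pos: [0.5279, 0.0656, 0.1431]
ee_rot: [[1.0, -0.004, 0.001], [-0.004, -1.0, -0.001], [0.001, 0.001, -1.0]]
wrist_force: [0.7, -1.5, 0.7]
gripper_width: 0.0429
time: 22.42
tcp_pos: [0.6231, 0.1623, 0.1421]
ee_rot: [[1.0, -0.002, 0.003], [-0.002, -1.0, 0.0], [0.003, -0.0, -1.0]]
wrist_force: [1.3, 0.3, -0.3]
gripper_width: 0.0427
```

```bash
python3 -m inch '[[[0,-0.003,-0.002],[0.002,-0.002,0.005],0],[[0,0,0],[0,0,0.018],0],[[0,0,0],[0,0,0.018],0],[[0,0,0],[0,0,0.008],0],[[0,0,0],[0,0,0],0]]'
python3 -m inch '[[[0,0,0],[0,0,0],0]]'
```

```text
time: 22.83
tcp_pos: [0.6251, 0.1644, 0.0897]
ee_rot: [[1.0, 0.002, -0.001], [0.002, -1.0, -0.0], [-0.001, 0.0, -1.0]]
wrist_force: [0.4, -0.2, 0.1]
gripper_width: 0.0426
time: 22.92
tcp_pos: [0.6246, 0.1639, 0.0896]
ee_rot: [[1.0, 0.001, -0.002], [0.001, -1.0, -0.0], [-0.002, 0.0, -1.0]]
wrist_force: [-0.5, -0.1, 0.6]
gripper_width: 0.0427
```

```bash
python3 -m inch '[[[0,0.001,0],[0.001,0,0.01],0],[[0,0,0],[0,0,0.012],0],[[0,0,0],[0,0,0.008],0],[[0,0,0],[0,0,0.003],0],[[0,0,0],[0,0,0.001],0]]'
python3 -m inch '[[[0,0,0],[0,0,0.001],0]]'
```

```text
time: 23.33
tcp_pos: [0.6271, 0.1632, 0.0565]
ee_rot: [[1.0, -0.0, 0.003], [-0.0, -1.0, 0.001], [0.003, -0.001, -1.0]]
wrist_force: [0.3, -0.8, -0.5]
gripper_width: 0.0427
time: 23.42
tcp_pos: [0.6272, 0.1632, 0.0556]
ee_rot: [[1.0, -0.0, 0.003], [-0.0, -1.0, 0.001], [0.003, -0.001, -1.0]]
wrist_force: [0.3, -0.1, 0.5]
gripper_width: 0.0428
```

```bash
python3 -m inch '[[[0,-0.003,0],[-0.001,-0.0008,0.001],1],[[0,0,0],[0,0,0.001],1],[[0,0,0],[0,0,0.0005],1],[[0,0,0],[0,0,0.0005],1],[[0,0,0],[0,0,0.0005],1]]'
python3 -m inch '[[[0,0,0],[0,0,0.0005],1],[[0,0,0],[0,0,0.0005],1]]'
```

```text
time: 23.83
tcp_pos: [0.6267, 0.1643, 0.0536]
ee_rot: [[1.0, 0.0, 0.002], [0.0, -1.0, 0.001], [0.002, -0.001, -1.0]]
wrist_force: [-4.8, -1.1, 11.0]
gripper_width: 0.0077
time: 24.0
tcp_pos: [0.6267, 0.1643, 0.0536]
ee_rot: [[1.0, 0.0, 0.002], [0.0, -1.0, 0.001], [0.002, -0.001, -1.0]]
wrist_force: [-3.2, -0.4, 5.0]
gripper_width: 0.0079
```

```bash
python3 -m inch '[[[0,0,0],[0,0,-0.01],1],[[0,0,0],[0,0,-0.025],1],[[0,0,0],[0,0,-0.03],1],[[0,0,0],[0,0,-0.03],1],[[0,0,0],[0,0,-0.025],1]]'
python3 -m inch '[[[0,0,0],[0,0,-0.005],1],[[0,0,0],[-0.007,0.018,0],1],[[0,0,0],[-0.0127,0.034,0],1],[[0,0,0],[-0.0127,0.034,0],1],[[0,0,0],[-0.0127,0.034,0],1]]'
python3 -m inch '[[[0,0,0],[-0.0127,0.034,0],1],[[0,0,0],[-0.0127,0.034,0],1],[[0,0,0],[-0.0127,0.034,0],1],[[0,0,0],[-0.0127,0.034,0],1],[[0,0,0],[-0.0127,0.034,0],1]]'
```

```text
time: 24.42
tcp_pos: [0.6224, 0.1631, 0.1738]
ee_rot: [[1.0, 0.0, -0.008], [0.0, -1.0, -0.002], [-0.008, 0.002, -1.0]]
wrist_force: [0.5, 0.1, -2.4]
gripper_width: 0.0078
time: 24.83
tcp_pos: [0.5802, 0.0465, 0.185]
ee_rot: [[1.0, 0.008, 0.002], [0.008, -1.0, 0.002], [0.002, -0.002, -1.0]]
wrist_force: [1.2, -0.7, -2.9]
gripper_width: 0.0079
time: 25.25
tcp_pos: [0.5127, -0.1306, 0.1828]
ee_rot: [[1.0, 0.011, 0.001], [0.011, -1.0, 0.002], [0.001, -0.002, -1.0]]
wrist_force: [1.1, -0.2, -2.2]
gripper_width: 0.0081
```

```bash
python3 -m inch '[[[0,0,0.01],[-0.012,0.034,0],1],[[0,0,0],[-0.012,0.034,0],1],[[0,0,0],[-0.012,0.034,0],1],[[0,0,0],[-0.012,0.034,0],1],[[0,0,0],[-0.008,0.024,0],1]]'
python3 -m inch '[[[0,0,0],[0,0,0],1],[[0,0,0],[0,0,0],1]]'
```

```text
time: 25.67
tcp_pos: [0.4508, -0.2991, 0.181]
ee_rot: [[1.0, -0.001, -0.0], [-0.001, -1.0, 0.002], [-0.0, -0.002, -1.0]]
wrist_force: [-0.1, 0.6, -3.4]
gripper_width: 0.0081
time: 25.83
tcp_pos: [0.4482, -0.3039, 0.1801]
ee_rot: [[1.0, -0.007, -0.002], [-0.007, -1.0, 0.002], [-0.002, -0.002, -1.0]]
wrist_force: [-0.2, 0.3, -2.8]
gripper_width: 0.0078
```

```bash
python3 -m inch '[[[-0.002,0.002,-0.006],[0.001,0.0105,0.01],1],[[0,0,0],[0,0,0.025],1],[[0,0,0],[0,0,0.025],1],[[0,0,0],[0,0,0.025],1],[[0,0,0],[0,0,0.01],1]]'
python3 -m inch '[[[0,0,0],[0,0,0],1]]'
```

```text
time: 26.25
tcp_pos: [0.4519, -0.3152, 0.0811]
ee_rot: [[1.0, 0.004, 0.005], [0.004, -1.0, -0.004], [0.005, 0.004, -1.0]]
wrist_force: [-0.6, 0.4, -3.0]
gripper_width: 0.0077
time: 26.33
tcp_pos: [0.4511, -0.3139, 0.078]
ee_rot: [[1.0, 0.006, 0.002], [0.006, -1.0, -0.001], [0.002, 0.001, -1.0]]
wrist_force: [-0.7, -0.0, -3.3]
gripper_width: 0.008
```

```bash
python3 -m inch '[[[0.001,-0.002,0.005],[-0.002,0.001,0.001],1],[[0,0,0],[0,0,0.002],1],[[0,0,0],[0,0,0.002],1]]'; python3 -m inch '[[[0,0,0],[0,0,0.001],1]]'
```

```text
time: 26.58
tcp_pos: [0.4496, -0.314, 0.0726]
ee_rot: [[1.0, 0.003, -0.0], [0.003, -1.0, 0.0], [-0.0, -0.0, -1.0]]
wrist_force: [-0.2, -0.6, -2.8]
gripper_width: 0.008
time: 26.67
tcp_pos: [0.45, -0.3142, 0.072]
ee_rot: [[1.0, 0.004, 0.0], [0.004, -1.0, -0.0], [0.0, 0.0, -1.0]]
wrist_force: [0.2, 0.5, -2.8]
gripper_width: 0.0081
```

Run:
```python
from fit import *
ims=[viewer.get_image(c) for c in("top","side")]
s=observe(); print(s["tcp_pos"])
a=np.hstack([cv2.resize(im["pixels"][y:y+100,x:x+90],(378,420)) for im,(y,x) in zip(ims,[(190,370),(110,330)])]); cv2.imwrite("pics/r1.png",a)
```

```text
[ 0.44994115 -0.31421018  0.07201805]
```

View pics/r1.png

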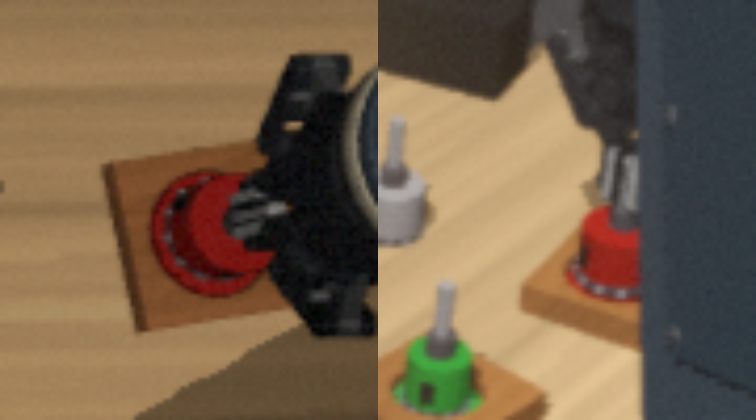

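The red saw is upright and centred over its pocket. I'll lower it to contact, expected near z=0.0636.

```bash
python3 -m inch '[[[0,0,0],[-0.001,0,0.002],1],[[0,0,0],[0,0,0.002],1],[[0,0,0],[0,0,0.0015],1],[[0,0,0],[0,0,0.001],1]]'; python3 -m inch '[[[0,0,0],[0,0,0.0008],1]]';  python3 -m inch '[[[0,0,0],[0,0,0.0005],1]]'
```

```text
time: 27.1
tcp_pos: [0.4497, -0.3149, 0.0664]
ee_rot: [[1.0, 0.003, 0.003], [0.003, -1.0, -0.002], [0.003, 0.002, -1.0]]
wrist_force: [-0.3, 0.0, -2.4]
gripper_width: 0.0078
time: 27.18
tcp_pos: [0.4497, -0.3149, 0.0655]
ee_rot: [[1.0, 0.003, 0.003], [0.003, -1.0, -0.002], [0.003, 0.002, -1.0]]
wrist_force: [0.9, 0.5, -1.4]
gripper_width: 0.0079
time: 27.27
tcp_pos: [0.4496, -0.3149, 0.0649]
ee_rot: [[1.0, 0.003, 0.003], [0.003, -1.0, -0.002], [0.003, 0.002, -1.0]]
wrist_force: [0.3, -0.9, -2.0]
gripper_width: 0.0081
```

```bash
python3 -m inch '[[[0.002,-0.003,0],[0,0,0.0005],1]]';  python3 -m inch '[[[0,0,0],[0,0,0.0005],1]]'; python3 -m inch '[[[0,0,0],[0,0,0.0005],1]]'
```

```text
time: 27.35
tcp_pos: [0.4496, -0.3149, 0.0643]
ee_rot: [[1.0, 0.003, -0.0], [0.003, -1.0, -0.0], [-0.0, 0.0, -1.0]]
wrist_force: [0.6, 0.1, -3.0]
gripper_width: 0.0077
time: 27.43
tcp_pos: [0.4496, -0.3149, 0.0638]
ee_rot: [[1.0, 0.003, -0.001], [0.003, -1.0, 0.0], [-0.001, -0.0, -1.0]]
wrist_force: [-0.7, -0.9, -2.5]
gripper_width: 0.0082
time: 27.52
tcp_pos: [0.4496, -0.315, 0.0636]
ee_rot: [[1.0, 0.003, -0.001], [0.003, -1.0, -0.0], [-0.001, 0.0, -1.0]]
wrist_force: [-4.4, 1.6, 12.6]
gripper_width: 0.0081
```

```bash
python3 -m inch '[[[0,0,0],[0,0,0],0],[[0,0,0],[0,0,0],0],[[0,0,0],[0,0,0],0],[[0,0,0],[0,0,-0.01],0],[[0,0,0],[0,0,-0.025],0]]'
python3 -m inch '[[[0,0,0],[0,0,-0.03],0],[[0,0,0],[0,0,-0.03],0],[[0,0,0],[0,0,-0.03],0],[[0,0,0],[-0.025,0.02,0],0],[[0,0,0],[-0.025,0.025,0],0]]'
python3 -m inch '[[[0,0,0],[-0.025,0.025,0],0],[[0,0,0],[-0.025,0.025,0],0],[[0,0,0],[-0.025,0.025,0],0],[[0,0,0],[-0.01,0.01,0],0],[[0,0,0],[0,0,0],0]]'
python3 - <<'E'
from fit import *
ims=[viewer.get_image(c) for c in("top","side")]
T={"yellow":(.6103,-.1447),"green":(.459,-.136),"blue":(.4565,-.0057),"red":(.449,-.3145)}
for n in("saw_bare","plug"):
    for c in("top","side"):
        b=finder.boxes_of(n,c)
        if b: print(n,c,(np.array(b[0]["extent"])*[W,H,W,H]).round(0),round(b[0]["confidence"],2))
a=np.hstack([cv2.resize(im["pixels"][y:y+150,x:x+240],(400,250)) for im,(y,x) in zip(ims,[(130,230),(110,190)])])
a=np.vstack([cv2.resize(ims[0]["pixels"][140:280,190:460],(580,300)),cv2.resize(ims[1]["pixels"][110:280,200:530],(580,300))]);cv2.imwrite("pics/end.png",a)
E
```

```text
time: 27.93
tcp_pos: [0.4481, -0.3139, 0.0965]
ee_rot: [[1.0, 0.003, -0.005], [0.003, -1.0, 0.003], [-0.005, -0.003, -1.0]]
wrist_force: [-0.4, -0.1, -1.0]
gripper_width: 0.0425
time: 28.35
tcp_pos: [0.4016, -0.3575, 0.1988]
ee_rot: [[1.0, 0.01, 0.001], [0.01, -1.0, -0.0], [0.001, 0.0, -1.0]]
wrist_force: [1.2, 0.3, -0.5]
gripper_width: 0.0428
time: 28.77
tcp_pos: [0.3109, -0.4503, 0.2055]
ee_rot: [[1.0, 0.008, 0.005], [0.008, -1.0, -0.007], [0.005, 0.007, -1.0]]
wrist_force: [-0.1, -1.2, 0.5]
gripper_width: 0.0424
saw_bare top [316. 221. 362. 263.] 0.69
saw_bare side [326. 138. 343. 169.] 0.85
plug top [205. 233. 228. 260.] 0.9
plug side [273. 172. 322. 202.] 0.35
```

View pics/end.png

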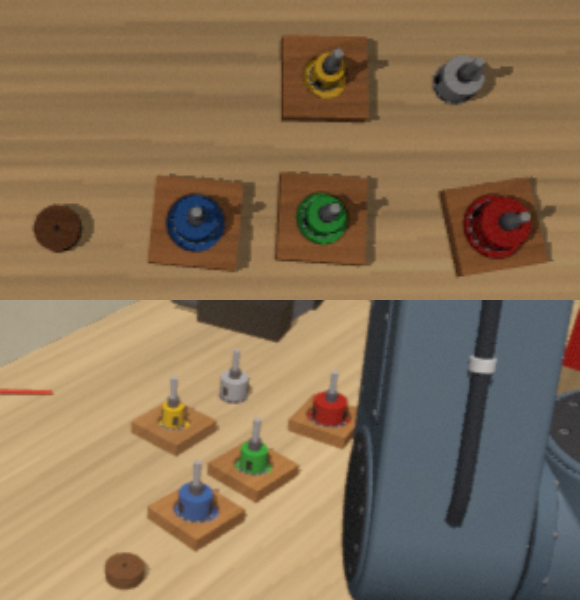

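All four saws stand upright in the pockets of their own colours. The bare saw (side box 326,138–343,169) and the plug (top box 205,233–228,260) are where they were at the start. I'm handing the job in.

```bash
python3 -c "
from rig import bot; print(bot.close_job())"
```

```text
the job is handed in; nothing more can be done
None
```

I put all four painted hole saws away, in the order yellow, green, blue, red, and handed the job in at about 29 s of the 104 s allowed. Each was gripped by the shank and lowered in small steps until the wrist felt the pocket floor. I only opened the gripper after that contact.

- **Seating:** Three saws touched down within 0.2 mm of 10 mm above their pick-up height, which is the pocket floor. Green's pick-up height was less certain because the arm crept up while gripping, but the pictures show it seated. The last top and side pictures show all four upright in their own colours, with the gripper well clear.
- **Forces:** The highest wrist force I read was about 34 N, when green was set down. The limits are 120 N at the wrist and 40 N for the arm or gripper body pressing on something. Force was read only at the end of each command, so a brief higher peak could have been missed.
- **Bystanders:** The bare saw and the plug are where they were at the start. Two of the final detections disagreed: the top view put the bare saw on the green holder, and the side view put the plug on the yellow one (confidence 0.35). The picture and the other camera's box for each show both were wrong.

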